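Turn the backwards vial carrier round in its reader dock

TASK

The blue vial carrier was put into its dock backwards: its orange end must sit next to the dock's orange post. Lift it clear by its handle, turn it half round, lower it by the handle until it is fully home in the same dock, and only then let go. Leave the green carrier, which is already right, where it is.

Things in the scene. Friction and masses are not known exactly. Their poses are not given: they have to be found in the camera images.
- blue_carrier_handle (a point): Centre of the blue vial carrier's handle (loose, 0.25 to 0.5 kg): an upright blue plate in the middle of the carrier, 44 mm along its length, 12 mm thick across, 65 mm high. The point is half-way up it: 32.5 mm above the block it stands on, 62.5 mm above the carrier's underside. Pinch across the thickness from above. x axis: along the length to the orange end; y: across the thickness; z up.
- blue_carrier_orange_end (a point): Centre of the top of the blue carrier's orange end, 47.5 mm from its middle along its length, 32.5 mm below the handle's centre. The carrier is a block 120 x 70 x 30 mm, blue but for the last 25 mm at this end, with eight white vial caps 7 mm high on top, 22 mm either side of the middle line. Axes as the handle's.
- dock_a_seat (a point): Middle of the pocket floor (15 mm above the bench) of the fixed white dock holding the blue carrier. Pocket 128 x 78 mm, 4 mm clearance a side; its top 12 mm flare out 6 mm a side; rim 27 mm above the floor. x axis: along the pocket to the orange post (65 mm high, its middle 98 mm off); z up. Carrier home: handle centre 62.5 mm above here, its x along this x (at first it points the opposite way).
- green_carrier_handle (a point): Centre of the handle of the green vial carrier, a bystander of the blue one's shape and size, sitting the right way round in a second dock of the same kind. Same axes. Leave it alone.
Not all that is in view belongs to the job. Of the things shaped like the part that bears blue_carrier_handle, the blue one is meant.

How it is judged:
By the outcome, as a careful person would: the job done as asked, in the order asked, and still so for the second after the job is handed in, with the robot touching nothing.
It also fails if it takes over 40 s, if anything falls off the work surface, if the arm or the gripper's body presses on something with over 40 N, if the wrist force passes 120 N, or if a joint passes its speed limit or range.

ROBOT

A 6-joint arm with a two-finger parallel gripper is mounted at the origin on the work surface. World frame = base frame: x ahead of the robot, y to its left, z up, the work surface at z = 0. Lengths are in mm, angles in degrees, forces in N, time in s.
With the tool pointing down it reaches from about 300 to 850 mm from the base axis. Payload 4.2 kg.
Tool frame: the origin (TCP) lies on the centre line of the jaws, within the pads' length; the fingertips stand 14 mm ahead of it and the grasp point (between the pads) lies 5 mm behind it; z points along the fingers, y is the line along which they close (so a half turn about z gives the same grasp; the last joint's range is limited). The gripper opens to 91 mm and grips with 3 to 60 N. Pads are 32 mm wide; open, the fingers measure 118 mm over their backs; the gripper's body (76 mm by 178 mm) begins 60 mm behind the grasp point.
Start: joints at [-69.5, 18.312, 89.639, -0, 72.044, -1.146], TCP at [212.108, -534.464, 227.976] pointing down, gripper open.
Joint ranges: [-177.97, 177.97], [-48.28, 115.42], [12.27, 149.76], [-77.06, 257.06], [2.81, 150.46], [-146.56, 146.56]. Speed limits (degrees/s): [147.25, 147.25, 180, 180, 180, 180].

INTERFACE

Orientations are given as [roll, pitch, yaw] about the fixed x, y, z axes, in that order (R = Rz(yaw) Ry(pitch) Rx(roll)).
In Python, from workcell import env gives the robot as it stands.
- The arm moves only by the tool arm_command, never from a script. Its argument "motion" is a list of rows, each an object with "offset": the shift along the tool's x, y, z in m, a list of three; "spin": the turn about the tool's z in rad. In form: [{"offset": [tx, ty, tz], "spin": spin}, ...]. A call has 1 to 5 rows; each row shifts and turns the commanded pose from where the row before left it, along the tool's axes as they then stand; what a row does not reach is not made up. A row lasts 1/8 s, in which the tool goes at most 62.5 mm and 10.7 degrees, less where a joint would pass 70% of its speed; a pose out of reach is approached as far as the arm can. A call with a gripper value outside its range is refused whole. "jaw" is the finger opening in m, from 0 to 0.0912, set as the call begins (left out, the last holds). The fingers move at their own pace and stop on an object; "newtons" is the grip in N (left out, the last holds). Time passes only in rows, so rows that do not move let the fingers close. It gives the time, the measured TCP pose, the force, the opening and the grip force at its end, in the units of the state.
- env.state(): the state, without advancing time (a new reading comes with each control period).
- env.grab_frame(name): name is "scene" or "top" or "wrist"; returns (picture, depth): 420x560x3 uint8, blue, green, red; 420x560 float32, mm along the optical axis (not along the pixel's ray), 0 where there is no reading.
- env.camera_model(name): a dict with "fx", "fy", "cx", "cy" (pixels), "eye" and "rotation" of the camera in the world; the wrist camera has in their place "hand_eye" (4x4, takes a point from camera to tool coordinates, whose origin is the TCP and whose axes are the flange's). Camera axes: x right, y down, z forward; pixel columns grow to the right and rows downward; lengths in mm; the calibration is good to about 2 mm. A picture is of the moment at which its call begins: read the wrist's pose just before it. camera_model takes no time and is no camera call.
- env.job_done(): hands the job in; it is judged then, once.
Trained networks look in the newest picture that a camera, given by its name, has taken for a name from the list of things; names that differ only in an ending like _2 or _b are one class to them, and where a whole thing is asked for, a point or a joint stands for the part that bears it (a point fixed in the world has none). Each returns a list of dicts, best first, with "score" (0 to 1); they miss things now and then, are a little off and sometimes report something else, mostly with a low value. They report only what shows in the picture. A call takes as long as a camera call. They do not tell look-alikes from the thing itself.
- env.boxes_of(camera, target): "bbox" ([left, top, right, bottom] in pixels, round what is visible of it).
- env.pinpoint(camera, target): "location" ([column, row] in pixels: a listed point, or the origin of a listed thing).
The state is a dict: "time_s": time; "qpos": joint angles; "qvel": joint speeds; "effort": joint torques, N m; "ee_pos": TCP position; "ee_rot": TCP orientation; "force": force on the tool from outside, world axes, zero at the start; "torque": the same for the moment, N m; "gripper_width": finger opening in mm; "gripper_force": force on a finger pad.
Only numpy, scipy, OpenCV 4.12 (cv2) and the standard library are available. Lean on these libraries where they do the work, as an engineer would, in place of code of your own. Each camera call takes 0.05 s, during which the arm holds its last target. There are 200 camera calls.

## Working session

There is one attempt and no reset: what is moved stays moved. The work goes in short steps, Python scripts to look and compute and a tool call to move; the robot and the scene stay as the last step left them, time stands still between calls to the robot, and variables do not carry over. Pictures are saved under pics/ and viewed, at most 10 in all, crops included, and the job is handed in when it is done.

Besides the shell and the picture viewer there is one more tool, called after "Request:" as a command line: name --argument value ..., lists and objects as JSON in quotes. arm_command: Moves the arm, as the interface text tells. Its arguments: {"type":"object","properties":{"motion":{"type":"array"},"jaw":{"type":"number"},"newtons":{"type":"number"}},"required":["motion"]}

```bash
mkdir -p pics; ls
cat > h.py <<'E'
import numpy as np, cv2
from workcell import env
def shot(n,f=None):
    st=env.state(); p,d=env.grab_frame(n)
    if f: cv2.imwrite(f'pics/{f}.png',p)
    return st,p,d
def ray(n,px,st=None):
    m=env.camera_model(n)
    v=np.array([(px[0]-m['cx'])/m['fx'],(px[1]-m['cy'])/m['fy'],1.])
    return m,v
def world(n,px,depth):
    m,v=ray(n,px); return np.array(m['eye'])+np.array(m['rotation'])@(v*depth)
def atz(n,px,z):
    m,v=ray(n,px); e=np.array(m['eye']); w=np.array(m['rotation'])@v
    return e+w*(z-e[2])/w[2]
E
python3 - <<'E'
from h import *
print(env.state())
for n in('top','scene'):
    st,p,d=shot(n,n+'0'); m=env.camera_model(n); print(n,m)
    for t in('blue_carrier_handle','blue_carrier_orange_end','dock_a_seat','green_carrier_handle'):
        for r in env.pinpoint(n,t)[:3]:
            u,v=r['location']; dd=d[int(v),int(u)]
            print(t,np.round([u,v,r['score'],dd],2),np.round(world(n,(u,v),dd),1))
E
```

```text
pics
{'time_s': 0.0, 'qpos': array([-6.94994600e+01,  1.83522752e+01,  8.97083343e+01, -1.58875001e-04,
        7.20429979e+01, -1.14801971e+00]), 'qvel': array([ 0.01768991, -0.03641954, -0.0234117 , -0.09220884, -0.08299087,
        0.02993432]), 'effort': array([-7.32783574e-04, -4.12461448e+01, -2.31976837e+01,  7.25987297e-02,
        4.57326591e-02, -1.37916945e-04]), 'ee_pos': array([ 211.93266855, -533.98895043,  227.10083666]), 'ee_rot': array([-1.79896410e+02, -1.92479460e-03,  2.16486071e+01]), 'force': array([-0.2558226 , -0.63574882,  0.85832564]), 'torque': array([ 0.03108308,  0.05703529, -0.01872611]), 'gripper_force': 0.0, 'gripper_width': 91.25161039030309}
top {'fx': 472.74720955666805, 'fy': 472.74720955666805, 'cx': 275.4584138616018, 'cy': 212.44107232959138, 'eye': array([ 431.02207462,    1.63520528, 1072.13591217]), 'rotation': array([-176.51901932,   -1.0157832 ,  -90.87687679])}
blue_carrier_handle [1.5340e+02 3.0170e+02 7.9000e-01 9.8113e+02] [-44203.9 -44633.3 -43562.8]
blue_carrier_handle [2.70500e+02 1.38300e+02 7.70000e-01 1.05425e+03] [-93256.5 -93685
[... 579 characters left out ...]
6025.5 -106454.9 -105384.4]
scene {'fx': 382.8184884584542, 'fy': 382.8184884584542, 'cx': 274.5289720086815, 'cy': 207.00360865106956, 'eye': array([ 823.13045086, -269.46817428,  643.2036984 ]), 'rotation': array([-141.84725389,    0.61992712,   54.10703758])}
blue_carrier_handle [343.5  287.2    0.63 609.58] [18306.3 17213.7 18126.4]
blue_carrier_orange_end [359.   316.7    0.88 636.35] [15449.8 14357.2 15269.9]
blue_carrier_orange_end [3.0990e+02 1.2200e+02 7.6000e-01 9.4537e+02] [39453.9 38361.3 39273.9]
blue_carrier_orange_end [3.9040e+02 2.2100e+02 6.9000e-01 7.3809e+02] [9086.4 7993.8 8906.5]
green_carrier_handle [2.2870e+02 2.4420e+02 5.7000e-01 6.5744e+02] [47598.7 46506.1 47418.7]
```

Rotation is given as rpy; fix and look.

```bash
sed -i "s/^from workcell.*/from workcell import env\nfrom scipy.spatial.transform import Rotation as Ro\ndef RM(a): return Ro.from_euler('xyz',a,degrees=True).as_matrix()/; s/np.array(m\['rotation'\])/RM(m['rotation'])/" h.py
python3 - <<'E'
from h import *
a=dict(top=[(153.4,301.7,981.1),(270.5,138.3,1054.2),(176.2,177,970.5),(195.3,166.8,1031.9),(272,121,1055),(160,320.4,1025.9),(176.9,183.3,1014),(325.9,218.8,970)],scene=[(343.5,287.2,609.6),(359,316.7,636),(310,122,945),(390,221,738),(228.7,244.2,657)])
for n in a:
    for u,v,d in a[n]: print(n,u,v,np.round(world(n,(u,v),d),1))
E
```

```text
top 153.4 301.7 [309.3 239.2  77.3]
top 270.5 138.3 [659.9  -9.3  29.9]
top 176.2 177 [565.4 186.2 104.4]
top 195.3 166.8 [595.5 155.9  45.2]
top 272 121 [698.6 -13.2  31.5]
top 160 320.4 [263.  236.3  29.6]
top 176.9 183.3 [557.9 193.2  60.2]
top 325.9 218.8 [ 475.  -119.7  105.1]
scene 343.5 287.2 [660.3 -23.5  83.8]
scene 359 316.7 [699.3 -14.8  29. ]
scene 310 122 [264.  235.1  28.8]
scene 390 221 [597.7 160.5  43.8]
scene 228.7 244.2 [ 485.4 -129.5   88. ]
```

View pics/top0.png

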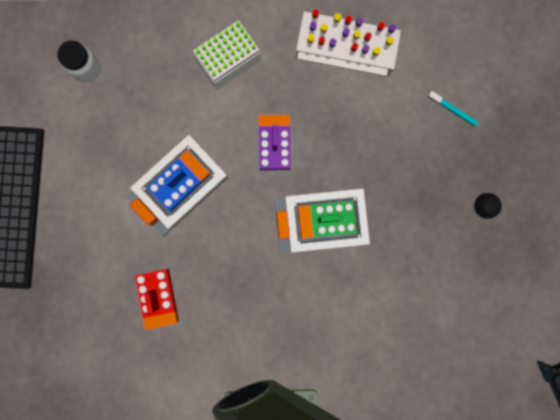

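View pics/scene0.png

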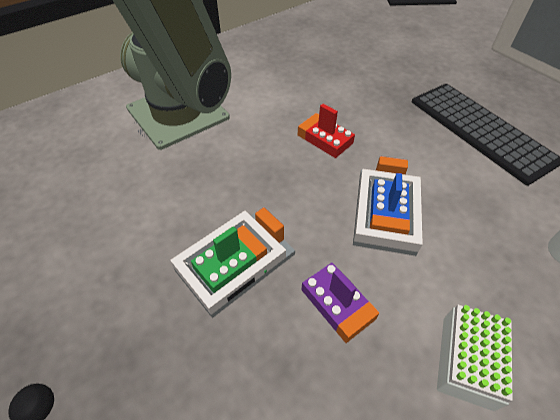

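The top view shows the blue carrier in its dock at about (177,182). Its orange end is at (195,167) and the dock's post is at the opposite end, (143,211). Green is at (326,219); the purple and red carriers are decoys.

```bash
cat > seg.py <<'E'
from h import *
def cloud(n):
    st,p,d=shot(n); m=env.camera_model(n)
    v,u=np.mgrid[:420,:560]
    c=np.stack([(u-m['cx'])/m['fx'],(v-m['cy'])/m['fy'],np.ones(u.shape)],-1)*d[...,None]
    if n=='wrist':
        H=np.array(m['hand_eye']); c=c@H[:3,:3].T+H[:3,3]; W=c@RM(st['ee_rot']).T+st['ee_pos']
    else: W=c@RM(m['rotation']).T+m['eye']
    W[d==0]=np.nan
    return p,W,cv2.cvtColor(p,cv2.COLOR_BGR2HSV)
def analyse(n,c0=(565,186)):
    p,W,h=cloud(n); H,S,V=[h[...,i].astype(int) for i in range(3)]
    near=np.hypot(W[...,0]-c0[0],W[...,1]-c0[1])<150
    z=W[...,2]
    def rep(k,m):
        P=W[m&near]
        if len(P)<8: print(k,len(P)); return
        r=cv2.minAreaRect(P[:,:2].astype(np.float32))
        print(k,len(P),'mean',P.mean(0).round(1),'zpct',np.percentile(P[:,2],[5,50,95]).round(1),'rect',np.round(r[0],1),np.round(r[1],1),round(r[2],1))
    blue=(H>100)&(H<125)&(S>120); org=(H<22)&(S>150)
    rep('blue block',blue&(z<60)); rep('handle top',blue&(z>95)); rep('handle all',blue&(z>65))
    rep('orange end',org&(z>36)&(z<56)); rep('post',org&(z>58))
    rep('rim',(S<40)&(V>150)&(z>36)&(z<48)); rep('caps',(S<60)&(V>150)&(z>48)&(z<60))
E
python3 - <<'E'
from seg import *
analyse('top'); print(); analyse('scene')
print(env.camera_model('wrist'))
E
```

```text
blue block 865 mean [553.6 202.4  44.2] zpct [32.6 45.2 49.2] rect [558.2 207.2] [75.5 96.9] 42.8
handle top 149 mean [566.  192.7 108.6] zpct [ 99.1 109.8 112.5] rect [567.1 193.9] [12.7 43.2] 43.4
handle all 216 mean [564.9 192.   99.9] zpct [ 72.1 108.1 112.2] rect [567.  193.8] [12.9 43.2] 43.6
orange end 351 mean [594.4 161.7  45.6] zpct [41.4 45.8 49. ] rect [553.5 213. ] [ 72.8 166.2] 41.5
post 308 mean [499.  265.3  65.3] zpct [61.8 65.4 68.5] rect [499.5 266. ] [59.7 23.1] 41.6
rim 1827 mean [563.8 193.7  42.6] zpct [39.4 42.6 45.6] rect [564.8 194. ] [123.1 172.5] 42.1
caps 251 mean [551.6 205.9  52.6] zpct [49.5 52.7 55.2] rect [546.7 202. ] [117.7  86.4] 22.8

blue block 716 mean [561.  193.2  43.5] zpct [30.1 44.4 49.3] rect [551.1 214.5] [ 74.1 121.2] 43.0
handle top 161 mean [570.7 188.7 106.5] zpct [ 96.9 108.6 110.5] rect [568.8 191.4] [11.1 44.1] 43.2
handle all 277 mean [572.6 186.   95.5] zpct [ 70.6  99.  110.3] rect [569.4 192. ] [12.3 44.2] 42.6
orange end 610 mean [583.9 175.3  44.8] zpct [38.2 44.4 52.9] rect [553.3 210. ] [ 70.3 168.2] 42.6
post 274 mean [502.5 262.8  63.5] zpct [59.  63.8 66. ] rect [501.1 264.5] [58.2 25.4] 43.3
rim 1681 mean [573.4 186.2  41.4] zpct [39.7 41.4 43.2] rect [566.  193.4] [122.5 175.9] 42.2
caps 242 mean [558.2 202.2  51.3] zpct [49.8 51.3 53. ] rect [556.9 205.6] [56.8 77.8] 42.2
{'fx': 347.5926888092934, 'fy': 347.5926888092934, 'cx': 276.00035292709885, 'cy': 210.00458811901225, 'hand_eye': array([[-9.59344353e-04, -9.70540288e-01, -2.40936982e-01,
         6.71260481e+01],
       [ 9.99999540e-01, -9.32721060e-04, -2.24542305e-04,
         4.81765899e-01],
       [-6.79964294e-06, -2.40937086e-01,  9.70540736e-01,
        -1.55805589e+02],
       [ 0.00000000e+00,  0.00000000e+00,  0.00000000e+00,
         1.00000000e+00]])}
```

Request:
arm_command --motion '[{"offset":[0.04,-0.0363,0],"spin":0},{"offset":[0.04,-0.0363,0],"spin":0},{"offset":[0.04,-0.0363,0],"spin":0},{"offset":[0.04,-0.0363,0],"spin":0},{"offset":[0.04,-0.0363,0],"spin":0}]' --jaw 0.09

```text
time_s: 1.23
ee_pos: [331.7, -290.5, 228.2]
ee_rot: [180.0, -0.0, 21.6]
force: [0.4, -0.1, -0.1]
gripper_width: 89.8
gripper_force: 0.0
```

Request:
arm_command --motion '[{"offset":[0.04,-0.0363,0],"spin":0},{"offset":[0.04,-0.0363,0],"spin":0},{"offset":[0.04,-0.0363,0],"spin":0},{"offset":[0.04,-0.0363,0],"spin":0},{"offset":[0.04,-0.0363,0],"spin":0}]'

```text
time_s: 1.85
ee_pos: [450.7, -47.8, 228.3]
ee_rot: [180.0, -0.0, 21.7]
force: [-0.2, -0.7, -0.5]
gripper_width: 90.0
gripper_force: 0.0
```

Request:
arm_command --motion '[{"offset":[0.04,-0.0363,0],"spin":0},{"offset":[0.04,-0.0363,0],"spin":0},{"offset":[0.04,-0.0363,0],"spin":0},{"offset":[0.04,-0.0363,0],"spin":0},{"offset":[0.04,-0.0363,0],"spin":0}]'

```text
time_s: 2.48
ee_pos: [569.6, 194.7, 228.0]
ee_rot: [180.0, -0.0, 21.7]
force: [1.1, -0.7, 0.2]
gripper_width: 89.8
gripper_force: 0.0
```

Request:
arm_command --motion '[{"offset":[0,0,0],"spin":-0.176},{"offset":[0,0,0],"spin":-0.176},{"offset":[0,0,0],"spin":-0.176},{"offset":[0,0,0],"spin":-0.176},{"offset":[0,0,0],"spin":-0.176}]'

```text
time_s: 3.1
ee_pos: [568.9, 193.0, 227.9]
ee_rot: [180.0, 0.0, 72.4]
force: [0.1, 0.7, -0.2]
gripper_width: 90.2
gripper_force: 0.0
```

Request:
arm_command --motion '[{"offset":[0,0,0],"spin":-0.176},{"offset":[0,0,0],"spin":-0.176},{"offset":[0,0,0],"spin":-0.176},{"offset":[0,0,0],"spin":-0.176},{"offset":[0,0,0],"spin":-0.176}]'

```text
time_s: 3.72
ee_pos: [568.9, 193.0, 227.9]
ee_rot: [-180.0, 0.0, 122.8]
force: [0.6, -0.7, 0.1]
gripper_width: 90.2
gripper_force: 0.0
```

Request:
arm_command --motion '[{"offset":[0,0,0],"spin":-0.175},{"offset":[0,0,0],"spin":0}]'

```text
time_s: 3.98
ee_pos: [568.9, 193.0, 227.9]
ee_rot: [-180.0, 0.0, 132.4]
force: [0.8, 0.0, 0.2]
gripper_width: 89.7
gripper_force: 0.0
```

Run:
```python
from seg import *
print(np.round(env.state()['qpos'],1))
shot('wrist','w1'); analyse('wrist')
for r in env.pinpoint('wrist','blue_carrier_handle')[:2]: print(r)
```

```text
[ 17.6  20.6  86.1  -0.   73.2 -24.8]
blue block 4330 mean [556.4 206.8  43.5] zpct [42.7 44.1 45.4] rect [558.6 202.2] [74.4 94.4] 42.2
handle top 891 mean [564.9 196.6 134.3] zpct [107.  109.1 327.5] rect [562.3 199.2] [126.3  58.2] 42.3
handle all 954 mean [564.1 197.4 130.7] zpct [ 88.3 109.  327. ] rect [562.3 199.2] [126.3  58.2] 42.3
orange end 1411 mean [601.7 158.5  44.2] zpct [43.  44.2 45.3] rect [600.8 158.8] [69.5 24.8] 42.6
post 8948 mean [552.5 234.  262.9] zpct [ 63.4 316.6 322. ] rect [543.1 231.1] [112.4 131.4] 40.9
rim 8372 mean [559.8 202.3  41.1] zpct [39.8 41.1 42.4] rect [565.6 194.6] [122.3 168.5] 42.1
caps 1428 mean [556.3 207.4  51. ] zpct [49.6 51.  52.3] rect [546.5 217.7] [ 58.  109.6] 42.4
{'location': [277.6, 196.5], 'score': 0.87}
```

View pics/w1.png

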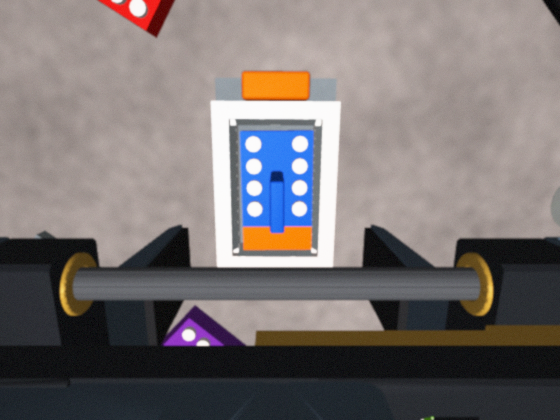

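The wrist view shows the handle's top at (277,203), midway between the fingers. The orange end is at (277,238) and the post at (276,85), so the grasp is aligned.

Request:
arm_command --motion '[{"offset":[0,0,0.045],"spin":0},{"offset":[0,0,0.045],"spin":0},{"offset":[0,0,0.035],"spin":0},{"offset":[0,0,0.023],"spin":0},{"offset":[0,0,0],"spin":0}]'

```text
time_s: 4.75
ee_pos: [567.7, 192.6, 78.2]
ee_rot: [-179.8, -0.1, 132.4]
force: [0.3, -0.4, 0.5]
gripper_width: 89.6
gripper_force: 0.0
```

Request:
arm_command --motion '[{"offset":[0,0,0],"spin":0},{"offset":[0,0,0],"spin":0},{"offset":[0,0,0],"spin":0},{"offset":[0,0,0],"spin":0},{"offset":[0,0,0],"spin":0}]' --jaw 0.0 --newtons 30

```text
time_s: 5.38
ee_pos: [569.0, 193.0, 80.1]
ee_rot: [180.0, 0.0, 132.5]
force: [-0.1, -1.4, 0.2]
gripper_width: 43.2
gripper_force: 0.0
```

Request:
arm_command --motion '[{"offset":[0,0,0],"spin":0},{"offset":[0,0,0],"spin":0},{"offset":[0,0,0],"spin":0},{"offset":[0,0,0],"spin":0},{"offset":[0,0,0],"spin":0}]'

```text
time_s: 6.0
ee_pos: [569.1, 193.1, 79.8]
ee_rot: [180.0, 0.0, 132.5]
force: [1.1, 1.1, -1.0]
gripper_width: 11.8
gripper_force: 30.0
```

Request:
arm_command --motion '[{"offset":[0,0,-0.015],"spin":0},{"offset":[0,0,-0.02],"spin":0},{"offset":[0,0,-0.03],"spin":0},{"offset":[0,0,-0.04],"spin":0},{"offset":[0,0,-0.035],"spin":0}]'

```text
time_s: 6.62
ee_pos: [568.5, 192.7, 221.7]
ee_rot: [-180.0, 0.0, 132.5]
force: [0.0, -0.0, -4.5]
gripper_width: 12.0
gripper_force: 30.0
```

Request:
arm_command --motion '[{"offset":[0,0,0],"spin":0.1},{"offset":[0,0,0],"spin":0.18},{"offset":[0,0,0],"spin":0.18},{"offset":[0,0,0],"spin":0.18},{"offset":[0,0,0],"spin":0.18}]'

```text
time_s: 7.25
ee_pos: [568.2, 192.6, 220.1]
ee_rot: [-179.9, 0.0, 85.2]
force: [-0.9, 0.4, -4.5]
gripper_width: 11.7
gripper_force: 30.0
```

Request:
arm_command --motion '[{"offset":[0,0,0],"spin":0.18},{"offset":[0,0,0],"spin":0.18},{"offset":[0,0,0],"spin":0.18},{"offset":[0,0,0],"spin":0.18},{"offset":[0,0,0],"spin":0.18}]'

```text
time_s: 7.88
ee_pos: [568.2, 192.6, 220.1]
ee_rot: [-180.0, 0.1, 33.6]
force: [0.4, -0.5, -4.1]
gripper_width: 11.8
gripper_force: 30.0
```

Request:
arm_command --motion '[{"offset":[0,0,0],"spin":0.18},{"offset":[0,0,0],"spin":0.18},{"offset":[0,0,0],"spin":0.18},{"offset":[0,0,0],"spin":0.18},{"offset":[0,0,0],"spin":0.18}]'

```text
time_s: 8.5
ee_pos: [568.3, 192.6, 220.2]
ee_rot: [179.9, 0.1, -17.9]
force: [-0.3, 0.1, -3.7]
gripper_width: 11.6
gripper_force: 30.0
```

Request:
arm_command --motion '[{"offset":[0,0,0],"spin":0.18},{"offset":[0,0,0],"spin":0.1},{"offset":[0,0,0],"spin":0.07},{"offset":[0,0,0],"spin":0}]'

```text
time_s: 9.0
ee_pos: [568.4, 192.7, 220.1]
ee_rot: [179.9, 0.0, -37.6]
force: [0.3, -0.2, -4.2]
gripper_width: 11.4
gripper_force: 30.0
```

Run:
```python
from seg import *
s=env.state(); print(np.round(s['qpos'],2), s['ee_pos'],s['ee_rot'],s['force'],s['gripper_width'],s['time_s'])
shot('wrist','w2'); analyse('wrist'); print(); analyse('top'); shot('scene','s2')
```

```text
[ 1.7640e+01  2.0890e+01  8.6900e+01 -1.0000e-02  7.2270e+01  1.4525e+02] [568.38458534 192.72175981 220.08410037] [ 1.79943973e+02  2.82282406e-02 -3.76090497e+01] [ 0.31257437 -0.17193234 -4.22195936] 11.408993637870996 9.0
blue block 20 mean [626.9 232.5   1.3] zpct [-1.7 -0.9  2.4] rect [612.4 240.4] [  7.1 100.7] 53.4
handle top 11053 mean [592.8 173.4 198.3] zpct [183.3 184.6 249.6] rect [586.8 179. ] [78.3 76.8] 52.4
handle all 11053 mean [592.8 173.4 198.3] zpct [183.3 184.6 249.6] rect [586.8 179. ] [78.3 76.8] 52.4
orange end 0
post 6433 mean [590.2 179.6 310.7] zpct [302.3 311.6 314.5] rect [593.2 180. ] [71.8 27.4] 36.7
rim 3333 mean [611.4 145.   41.1] zpct [39.9 41.1 42.4] rect [576.4 181.1] [122.3 139.7] 42.1
caps 0

blue block 0
handle top 411 mean [591.4 160.  204.9] zpct [182.4 186.1 326.7] rect [569.3 150.6] [133.8  67.5] 52.8
handle all 411 mean [591.4 160.  204.9] zpct [182.4 186.1 326.7] rect [569.3 150.6] [133.8  67.5] 52.8
orange end 1
post 212 mean [518.9 264.9 106.9] zpct [ 62.8  66.7 187.6] rect [513.3 199.3] [180.8  63.5] 78.5
rim 916 mean [573.  153.   42.5] zpct [39.3 42.5 45.6] rect [564.6 193.2] [122.3 171.7] 42.7
caps 3
```

View pics/w2.png

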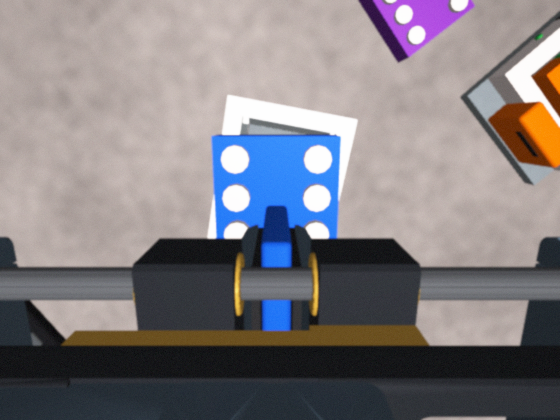

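Measured: the last joint runs out 9° short of aligned (146° against the 155° needed). The flared mouth admits about 10°, so I'll guide the carrier in with a soft grip and let the flare finish the turn, without releasing it.

Request:
arm_command --motion '[{"offset":[-0.0042,0.0013,0.03],"spin":0.015},{"offset":[0,0,0.04],"spin":0},{"offset":[0,0,0.03],"spin":0},{"offset":[0,0,0.008],"spin":0},{"offset":[0,0,0],"spin":0}]'

```text
time_s: 9.82
ee_pos: [565.2, 194.6, 112.2]
ee_rot: [-180.0, -0.0, -38.5]
force: [-0.4, 0.6, -4.3]
gripper_width: 11.7
gripper_force: 30.0
```

Run:
```python
from seg import *
s=env.state(); print(np.round(s['qpos'],2), s['ee_pos'],s['ee_rot'],s['force'],s['gripper_width'],s['time_s'])
for n in('top','scene'):
    p,W,h=cloud(n); H,S,V=[h[...,i].astype(int) for i in range(3)]
    z=W[...,2]; m=(S<40)&(V>150)&(z>36)&(z<48)&(np.hypot(W[...,0]-565,W[...,1]-194)<120)
    P=W[m]; n_=np.array([.738,.674]); a=P[:,:2]@n_
    print(n,'rim across range',np.percentile(a,[.3,99.7]))
p,W,h=cloud('wrist'); cv2.imwrite('pics/w3.png',p)
```

```text
[ 17.9   25.6   96.03  -0.    58.36 146.4 ] [565.19168228 194.61165531 112.23718321] [-1.79987806e+02 -1.28764244e-02 -3.85021828e+01] [-0.35640735  0.64939273 -4.29607937] 11.67401083137627 9.825
top rim across range [486.36518175 608.40737601]
scene rim across range [486.93085104 608.99599016]
```

View pics/w3.png

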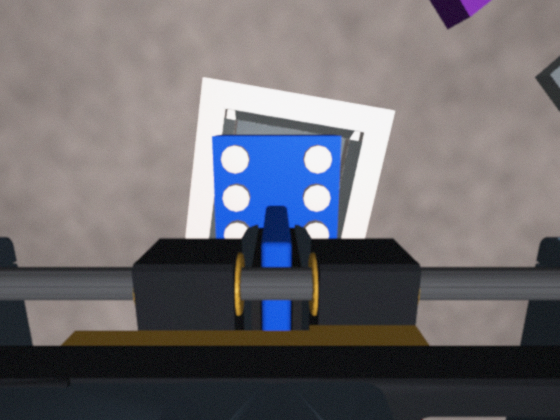

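The wrist view shows the carrier's end, corners at about (214,136) and (340,136), inside the dock's mouth (corners near (230,112) and (360,135)), still turned 9° from it. Now I lower gently.

Request:
arm_command --motion '[{"offset":[0,0,0.004],"spin":0},{"offset":[0,0,0.003],"spin":0},{"offset":[0,0,0.002],"spin":0},{"offset":[0,0,0],"spin":0}]' --newtons 10

```text
time_s: 10.48
ee_pos: [565.3, 194.8, 103.4]
ee_rot: [-179.9, -0.0, -38.5]
force: [0.1, 0.9, -2.1]
gripper_width: 12.1
gripper_force: 10.0
```

Request:
arm_command --motion '[{"offset":[0,0,0.001],"spin":0},{"offset":[0,0,0.001],"spin":0},{"offset":[0,0,0.001],"spin":0},{"offset":[0,0,0],"spin":0}]' --newtons 5

```text
time_s: 10.98
ee_pos: [565.4, 194.5, 100.2]
ee_rot: [-179.9, -0.1, -38.5]
force: [0.3, -0.1, 3.4]
gripper_width: 13.2
gripper_force: 5.1
```

Request:
arm_command --motion '[{"offset":[0,0,0.001],"spin":0},{"offset":[0,0,0.001],"spin":0},{"offset":[0,0,0.002],"spin":0},{"offset":[0,0,0],"spin":0}]' --newtons 4

```text
time_s: 11.48
ee_pos: [565.0, 194.5, 95.5]
ee_rot: [-180.0, -0.0, -38.5]
force: [2.7, 0.9, -0.3]
gripper_width: 14.2
gripper_force: 4.2
```

```bash
cat > chk.py <<'E'
from seg import *
s=env.state(); print(s['force'],s['torque'],s['gripper_width'])
for n in('wrist','scene'):
    p,W,h=cloud(n); H,S,V=[h[...,i].astype(int) for i in range(3)]; z=W[...,2]
    near=(np.hypot(W[...,0]-565,W[...,1]-194)<110)&(z<95)
    m=near&(H>100)&(H<125)&(S>120)&(z>36)&(z<75)
    P=W[m]; print(n,len(P),'zpct',np.percentile(P[:,2],[5,25,50,75,95]).round(1))
    k=(np.abs(P[:,2]-np.median(P[:,2]))<4); A=np.c_[P[k,:2]-[565,194],np.ones(k.sum())]
    c=np.linalg.lstsq(A,P[k,2],rcond=None)[0]; t=np.array([-.674,.738]); n_=np.array([.738,.674])
    print(' top z at centre',c[2].round(1),'slope deg along,across',np.degrees([c[:2]@t,c[:2]@n_]).round(1))
    r=cv2.minAreaRect(P[k][:,:2].astype(np.float32)); print(' rect',r)
E
python3 chk.py
```

```text
[ 2.71055665  0.89693042 -0.29491864] [ 0.20934417 -0.53507871 -0.16193885] 14.170901888817077
wrist 8677 zpct [58.5 59.2 59.7 60.2 60.9]
 top z at centre 60.0 slope deg along,across [0.5 0.1]
 rect ((581.6039428710938, 178.2810821533203), (70.29402160644531, 76.01045989990234), 47.16049575805664)
scene 1099 zpct [39.8 53.5 59.6 60.5 62.1]
 top z at centre 60.3 slope deg along,across [0.8 0.4]
 rect ((575.489501953125, 184.151611328125), (70.57162475585938, 97.5979232788086), 46.98716354370117)
```

The carrier is level, has come round to 4.7° off, and sits at the bottom of the flare. I'll carry on.

Request:
arm_command --motion '[{"offset":[0,0,0.001],"spin":0},{"offset":[0,0,0.001],"spin":0},{"offset":[0,0,0.001],"spin":0},{"offset":[0,0,0.001],"spin":0},{"offset":[0,0,0],"spin":0}]'

```text
time_s: 12.2
ee_pos: [565.6, 194.3, 92.3]
ee_rot: [-179.9, -0.1, -38.5]
force: [5.9, -0.9, 3.1]
gripper_width: 14.4
gripper_force: 4.1
```

```bash
python3 chk.py
```

```text
[ 5.89995303 -0.89460216  3.0987682 ] [-0.01468766 -0.76340376 -0.12768474] 14.365063572549083
wrist 8515 zpct [54.6 55.4 55.9 56.5 57.3]
 top z at centre 57.0 slope deg along,across [ 1.6 -0.2]
 rect ((581.8530883789062, 177.83470153808594), (70.47660064697266, 75.36869812011719), 46.463741302490234)
scene 1044 zpct [39.1 52.8 56.  57.2 59.6]
 top z at centre 57.2 slope deg along,across [1.7 0.1]
 rect ((575.749755859375, 183.5897216796875), (70.41815185546875, 97.0548095703125), 46.275489807128906)
```

Request:
arm_command --motion '[{"offset":[0.001,-0.0005,0],"spin":0},{"offset":[0,0,0.001],"spin":0},{"offset":[0,0,0.001],"spin":0},{"offset":[0,0,0.001],"spin":0},{"offset":[0,0,0],"spin":0}]'

```text
time_s: 12.92
ee_pos: [565.0, 194.3, 88.1]
ee_rot: [179.9, 0.1, -38.5]
force: [1.9, 0.6, -2.7]
gripper_width: 14.8
gripper_force: 4.1
```

```bash
python3 chk.py
```

```text
[ 1.89504717  0.57269688 -2.69040877] [ 0.38842563 -0.40474716 -0.14710085] 14.834494855010023
wrist 8526 zpct [49.8 50.7 51.3 52.  53.2]
 top z at centre 52.7 slope deg along,across [2.3 0.2]
 rect ((568.0033569335938, 190.71290588378906), (70.24150085449219, 111.53595733642578), 45.62809753417969)
scene 972 zpct [40.5 50.1 51.8 53.1 57.7]
 top z at centre 53.2 slope deg along,across [2.3 0.1]
 rect ((574.448974609375, 184.76373291015625), (70.45939636230469, 97.09606170654297), 45.940452575683594)
```

Request:
arm_command --motion '[{"offset":[0.0005,0,0.002],"spin":0},{"offset":[0,0,0.002],"spin":0},{"offset":[0,0,0.002],"spin":0},{"offset":[0,0,0.001],"spin":0},{"offset":[0,0,0],"spin":0}]'

```text
time_s: 13.65
ee_pos: [566.1, 194.2, 82.2]
ee_rot: [-180.0, 0.0, -38.5]
force: [-0.9, 2.2, 0.1]
gripper_width: 14.7
gripper_force: 3.9
```

```bash
python3 chk.py
```

```text
[-0.94023078  2.16061321  0.07716592] [ 0.54821374  0.09493515 -0.17290268] 14.722590655607844
wrist 8566 zpct [43.6 44.5 45.2 45.9 47.3]
 top z at centre 46.8 slope deg along,across [ 2.6 -0.1]
 rect ((581.9562377929688, 177.9120330810547), (70.4107666015625, 74.80042266845703), 46.20175552368164)
scene 890 zpct [39.2 44.3 45.8 47.2 58.8]
 top z at centre 46.9 slope deg along,across [2.4 0.1]
 rect ((575.4137573242188, 184.3718719482422), (70.47761535644531, 97.4013442993164), 46.23760986328125)
```

Request:
arm_command --motion '[{"offset":[0,0,0.001],"spin":0},{"offset":[0,0,0.001],"spin":0},{"offset":[0,0,0.001],"spin":0},{"offset":[0,0,0.001],"spin":0},{"offset":[0,0,0],"spin":0}]'

```text
time_s: 14.38
ee_pos: [566.3, 194.1, 77.8]
ee_rot: [-180.0, 0.0, -38.5]
force: [-2.4, 4.1, 3.7]
gripper_width: 14.8
gripper_force: 4.0
```

```bash
python3 chk.py; python3 -c "
from h import *
shot('scene','s4')"
```

```text
[-2.41796235  4.07812725  3.69944094] [ 0.819279    0.33577679 -0.10549764] 14.777365118739043
wrist 8780 zpct [43.1 43.8 44.3 44.8 46.4]
 top z at centre 44.5 slope deg along,across [ 0.5 -0. ]
 rect ((574.6162109375, 185.13128662109375), (70.1921157836914, 93.41943359375), 45.98871994018555)
scene 855 zpct [39.5 43.6 44.6 45.6 59.2]
 top z at centre 44.8 slope deg along,across [0.5 0.2]
 rect ((574.64599609375, 184.88482666015625), (70.73772430419922, 96.41524505615234), 46.16661834716797)
```

View pics/s4.png

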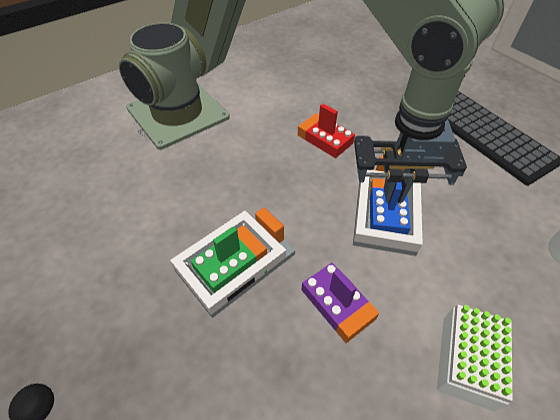

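The carrier is in the dock, its orange end by the post at (385,180), and nearly flat. One more small press while held, then I'll check before opening.

Request:
arm_command --motion '[{"offset":[-0.001,0,0.001],"spin":0},{"offset":[0,0,0.001],"spin":0},{"offset":[0,0,0],"spin":0}]'

```text
time_s: 14.9
ee_pos: [566.4, 194.1, 76.4]
ee_rot: [-180.0, -0.1, -38.5]
force: [-0.4, 1.0, 4.5]
gripper_width: 15.0
gripper_force: 4.0
```

```bash
python3 chk.py
```

```text
[-0.44320887  0.98752959  4.49341081] [ 0.39522893  0.04497223 -0.11054682] 15.027909603271073
wrist 8854 zpct [43.  43.7 44.1 44.6 48.1]
 top z at centre 44.2 slope deg along,across [ 0.1 -0. ]
 rect ((574.3267822265625, 185.42022705078125), (70.09601593017578, 93.8176498413086), 46.003597259521484)
scene 842 zpct [39.  43.4 44.4 45.4 59.6]
 top z at centre 44.4 slope deg along,across [0.3 0.1]
 rect ((574.7090454101562, 185.14747619628906), (70.58753204345703, 97.0955810546875), 45.90064239501953)
```

Fully home: the readings match the original seated height and the carrier is level. Releasing.

Request:
arm_command --motion '[{"offset":[0,0,-0.001],"spin":0},{"offset":[0,0,0],"spin":0},{"offset":[0,0,0],"spin":0},{"offset":[0,0,0],"spin":0},{"offset":[0,0,0],"spin":0}]' --jaw 0.07

```text
time_s: 15.62
ee_pos: [565.5, 194.5, 76.8]
ee_rot: [180.0, -0.0, -38.5]
force: [-0.2, 0.0, -0.0]
gripper_width: 61.6
gripper_force: 0.0
```

Request:
arm_command --motion '[{"offset":[0,0,0],"spin":0},{"offset":[0,0,-0.02],"spin":0},{"offset":[0,0,-0.04],"spin":0},{"offset":[0,0,-0.05],"spin":0},{"offset":[0,0,-0.04],"spin":0}]'

```text
time_s: 16.25
ee_pos: [565.8, 194.7, 229.1]
ee_rot: [-179.9, -0.1, -38.5]
force: [0.2, 0.2, -0.4]
gripper_width: 70.5
gripper_force: 0.0
```

```bash
python3 chk.py; python3 -c "
from seg import *
analyse('wrist');shot('top','t5')"
```

```text
[ 0.19863769  0.16896603 -0.43200867] [ 0.10799342 -0.01365286 -0.00852066] 70.45607211885546
wrist 4238 zpct [43.  43.7 44.2 44.7 45.5]
 top z at centre 44.2 slope deg along,across [ 0. -0.]
 rect ((573.8396606445312, 185.4566650390625), (70.10694885253906, 94.12886047363281), 45.95656967163086)
scene 964 zpct [39.1 43.5 44.5 45.5 63.8]
 top z at centre 44.5 slope deg along,across [0.3 0.3]
 rect ((557.0206909179688, 202.19839477539062), (70.72911834716797, 146.7458953857422), 46.05168151855469)
blue block 4247 mean [578.1 182.6  43.5] zpct [42.6 44.2 45.4] rect [572.1 189.1] [ 73.4 102.4] 45.7
handle top 952 mean [570.4 189.  155.5] zpct [107.1 109.2 334.3] rect [574.5 191. ] [114.6  61. ] 51.4
handle all 1021 mean [571.  188.5 150.5] zpct [ 88.  109.1 334.2] rect [574.5 191. ] [114.6  61. ] 51.4
orange end 1392 mean [530.2 228.   44.1] zpct [43.  44.1 45.3] rect [530.4 227.4] [69.8 24.9] 46.3
post 7700 mean [574.5 164.3 319.1] zpct [309.1 323.1 326.7] rect [531.3 209.5] [ 99.7 149.5] 51.3
rim 7745 mean [576.4 184.6  41.1] zpct [39.8 41.1 42.4] rect [565.5 193.3] [122.3 172.3] 42.0
caps 1354 mean [577.5 182.3  51. ] zpct [49.8 51.1 52.2] rect [576.9 182.9] [57.9 76.8] 45.8
```

View pics/t5.png

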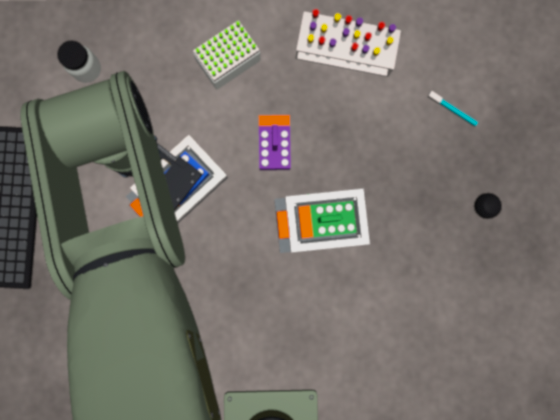

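The blue carrier lies flat in its dock at the original seated height, with its orange end by the post. It is turned about 4°, within the pocket's clearance. Green (326,219) hasn't moved, and the gripper is clear.

```bash
python3 -c "
from workcell import env
print(env.job_done())"
```

```text
the job is handed in; nothing more can be done
None
```

Handed in at about 16 s: the blue carrier is turned round and fully home in its dock, orange end by the post, let go only once seated; it sits about 4° askew within the pocket's clearance, because the last joint stopped 9° short and the dock's flare did the rest, and the green carrier was not touched.

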